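# Move a locked display tray one hole along its rail and hold the pin home

## Task

The little cutlery tray on the perforated display rail has to stand one hole further out. Gently take the black lock knob on its sleeve (it is thin plastic, a light grip is plenty), pull it up until the pin is clear, slide the tray section away from the heavy end block to the very next hole, let the pin drop in, then push the knob fully home, flush on its boss. Its spring would lift it again, so finish while still holding the knob down there, and leave the other things on the counter where they stand.

Things in the scene. Friction and masses are not known exactly. Their poses are not given: they have to be found in the camera images.
- rail: Fixed display rail: a level square aluminium tube, 40 x 40 mm, 390 mm long, its top face 70 mm above the counter, with a row of 14 mm holes 60 mm apart along the middle of the top. Origin on the counter under the hole in which the pin sits at the start. The tube runs along its y axis: the heavy dark end block (100 x 50 x 100 mm tall) is at y = -195 mm, the slim dark foot (22 mm thick, 70 mm tall) at y = +221 mm; z is up. Out (away from the block) is +y.
- next_hole (a point): Mouth of the next hole, where the pin must end: on the tube's top face, 70 mm above the counter, 60 mm from the starting hole towards the slim foot.
- knob: The lock knob: an upright black cylinder 32 mm across and 26 mm tall, this point at its centre. It is fixed to a vertical steel pin and stem and stands above a slim steel boss (20 mm across, 30 mm tall, top 106 mm above the counter) on the grey sleeve (52 mm wide, 72 mm long, top 76 mm above the counter). Its centre is 119 mm above the counter when fully home, 126 mm at rest, up to 143 mm when pulled right up. Grip it with at most about 40 N per finger; 20 to 30 N is enough.
- plunger (a joint): Height of the knob and pin in m along vertical: 0 = knob flush on its boss (pin fully home, in a hole only), about 0.007 = where the spring leaves it when let go in a hole (pin 8 mm deep, still locked), above 0.015 the pin is clear of the tube, about 0.015 it rides on the tube's top between holes, 0.024 is the top stop. Spring 0.8 N per mm either way from the rest position: about 9 N to pull it up to 0.018, about 6 N to hold it at 0. The pin is 10 mm thick with a round nose.
- section (a joint): Position in m of the sliding section (grey sleeve with knob and, on the rail's +x side, a wooden tray 110 x 120 x 35 mm, rim 71 mm above the counter) along the rail: 0 = starting hole, 0.060 = next hole, growing away from the heavy block; about 2 N of friction, locked within about 2 mm either way while the pin is in a hole. Stops at -0.075 and 0.135; further holes at -0.060 and 0.120.
- cup: Bystander, not to be moved: white ceramic cup, 72 mm across, 75 mm tall, upright; origin at its underside's centre
- jar: Bystander, not to be moved: closed glass jar with steel cap, 64 mm across, 85 mm tall, upright; origin at its underside's centre
- spoon: Bystander, not to be moved: wooden-handled spoon, 180 mm long, lying; origin at its underside's centre
- giftbox: Bystander, not to be moved: cardboard gift box 80 x 60 x 35 mm; origin at its underside's centre
- napkin_ring: Bystander, not to be moved: steel ring 46 mm across, 30 mm tall, standing on its end; origin at its underside's centre
- bowl: Bystander, not to be moved: white ceramic bowl, 100 mm across, 45 mm tall; origin at its underside's centre

How it is judged:
By the outcome, as a careful person would: the job done as asked, in the order asked, and still so for the second after the job is handed in, while the arm keeps its last pose, push and grip.
It also fails if it takes over 32 s, if anything falls off the work surface, if the arm or the gripper's body presses on something with over 40 N, if the wrist force passes 120 N, or if a joint passes its speed limit or range.

## Robot

A 7-joint arm with a two-finger parallel gripper is mounted at the origin on the work surface. World frame = base frame: x ahead of the robot, y to its left, z up, the work surface at z = 0. Lengths are in m, angles in rad, forces in N, time in s.
With the tool pointing down it reaches from about 0.425 to 0.925 m from the base axis. Payload 6.8 kg.
Tool frame: the origin (TCP) lies at the centre of the arm's flange, where the gripper is bolted on; the fingertips stand 173 mm ahead of it and the grasp point (between the pads) lies 155 mm ahead of it; z points along the fingers, y is the line along which they close (so a half turn about z gives the same grasp; the last joint's range is limited). The gripper opens to 85 mm and grips with 20 to 120 N. Pads are 22 mm wide; open, the fingers measure 114 mm over their backs; the gripper's body (76 mm by 85 mm) begins 54 mm behind the grasp point. The pads swing forward as they close: fully open they stand 13 mm farther back than shut.
Start: joints at [-1.367, 0.477, 0.022, 1.555, -0.011, 1.109, -0.083], TCP at [0.207, 0.642, 0.405] pointing down, gripper open.
Joint ranges: [-2.96, 2.96], [-0.34, 2.1], [-1.41, 1.46], [0.24, 2.44], [-1.37, 4.51], [0.17, 1.92], [-2.96, 2.96]. Speed limits (rad/s): [2.39, 2.39, 3.14, 3.14, 3.14, 3.14, 3.14].

## Interface

Orientations are given as [roll, pitch, yaw] about the fixed x, y, z axes, in that order (R = Rz(yaw) Ry(pitch) Rx(roll)).
In Python, from bench import env gives the robot as it stands.
- The arm moves only by the shell command python3 -m crank 'ROWS' [FORCE]. ROWS is JSON, a list of rows, each a list of 5 numbers: the shift along the world's x, y, z in cm, then the turn about the world's z in rad, then the closure, from 0 (fully open) to 1 (shut). A call has 1 to 20 rows; each row shifts and turns the commanded pose from where the row before left it; what a row does not reach is not made up. A row lasts 1/10 s, in which the tool goes at most 50 mm and 8.59 degrees, less where a joint would pass 70% of its speed; a pose out of reach is approached as far as the arm can. A call is refused whole if a number of a shift passes 5 or a number of a turn 0.15, either way. A call with a gripper value outside its range is refused whole. The fingers move at their own pace and stop on an object; FORCE is the grip in N (left out, the last holds). Time passes only in rows, so rows that do not move let the fingers close. It gives the time, the measured TCP pose, the force, the opening and the grip force at its end, in the units of the state.
- env.sense(): the state, without advancing time (a new reading comes with each control period).
- env.grab_frame(name): name is "side" or "top"; returns a dict with "color" (480x640x3 uint8, blue, green, red), "range_z" (480x640 float32, m along the optical axis (not along the pixel's ray), 0 where there is no reading), "vfov" (degrees; the focal length in pixels is half the picture's height over the tangent of half this angle, whatever the lens; pixels are square), "cx", "cy" (the principal point, pixels), "position" and "rotation" of the camera in the world. Camera axes: x right, y down, z forward; pixel columns grow to the right and rows downward; lengths in m; the calibration is good to about 2 mm. A picture is of the moment at which its call begins.
- env.job_done(): hands the job in; it is judged then, once.
The state is a dict: "t": time; "joints": joint angles; "joint_velocities": joint speeds; "joint_torque": joint torques, N m; "ee_pos": TCP position; "ee_rot": TCP orientation; "wrist_force": force on the tool from outside, world axes, zero at the start; "torque": the same for the moment, N m; "grip_width": finger opening in m; "grip_force": force on a finger pad.
Only numpy, scipy, OpenCV 4.12 (cv2) and the standard library are available. Lean on these libraries where they do the work, as an engineer would, in place of code of your own. Each camera call takes 0.05 s, during which the arm holds its last target. There are 200 camera calls.

## Working session

There is one attempt and no reset: what is moved stays moved. The work goes in short steps, Python scripts to look and compute and a shell command to move; the robot and the scene stay as the last step left them, time stands still between calls to the robot, and variables do not carry over. Pictures are saved under pics/ and viewed, at most 10 in all, crops included, and the job is handed in when it is done.

```bash
mkdir -p pics; cat > h.py <<'E'
import numpy as np,cv2
from bench import env
def grab(n):
    f=env.grab_frame(n); f['f']=240/np.tan(np.radians(f['vfov'])/2); return f
def cloud(f):
    v,u=np.mgrid[0:480,0:640]; z=f['range_z']
    p=np.stack([(u-f['cx'])/f['f']*z,(v-f['cy'])/f['f']*z,z],-1)
    return p@np.array(f['rotation']).reshape(3,3).T+np.array(f['position'])
E
python3 - <<'E'
from h import *
for n in('top','side'):
    f=grab(n); cv2.imwrite(f'pics/{n}0.png',f['color']); np.savez(f'{n}0.npz',P=cloud(f),c=f['color'],z=f['range_z'])
    print(n,f['position'],np.round(f['rotation'],3),f['vfov'],f['cx'],f['cy'])
s=env.sense();print(s)
E
```

```text
Traceback (most recent call last):
  File "h.py", line 8, in cloud
    return p@np.array(f['rotation']).reshape(3,3).T+np.array(f['position'])
             ~~~~~~~~~~~~~~~~~~~~~~~~~~~~~~~^^^^^
ValueError: cannot reshape array of size 3 into shape (3,3)
```

View pics/top0.png

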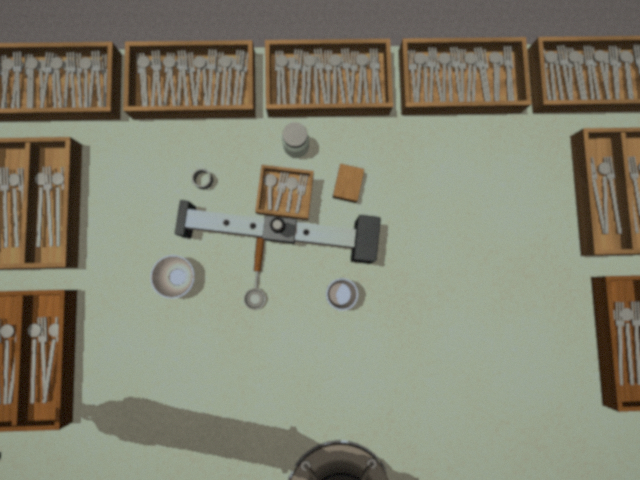

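The top view shows the block at (367,238), the foot at (184,218), the knob at (278,226), and holes along the tube. The rotation comes as rpy, so I'll fix the helper.

```bash
sed -i "s/np.array(f\['rotation'\]).reshape(3,3).T/R.from_euler('xyz',f['rotation']).as_matrix().T/; 1a from scipy.spatial.transform import Rotation as R" h.py
python3 - <<'E'
from h import *
for n in('top','side'):
    f=grab(n); cv2.imwrite(f'pics/{n}1.png',f['color']); P=cloud(f); np.savez(f'{n}1.npz',P=P,c=f['color'],z=f['range_z'])
    print(n,f['position'],np.round(f['rotation'],3),f['vfov'],f['cx'],f['cy'])
    if n=='top':
        for k,(u,v) in dict(knob=(278,226),block=(367,238),foot=(184,218),hole=(253,226),tube=(330,235),counter=(450,300),jar=(295,135),arm=(340,470)).items(): print(k,P[v,u].round(4))
s=env.sense()
for k in s: print(k,np.round(s[k],3))
E
```

```text
top [0.46663862 0.05063248 1.05101887] [-3.034 -0.022 -1.595] 57.13513076408648 320.7579455033533 241.02898408535967
knob [0.5979 0.1166 0.1385]
block [ 0.5728 -0.0734  0.1018]
foot [0.6294 0.3298 0.0741]
hole [0.6091 0.1776 0.0686]
tube [0.5849 0.0054 0.0706]
counter [ 0.4316 -0.279   0.0016]
jar [0.8117 0.0792 0.0871]
arm [ 0.0695 -0.0046  0.0373]
side [ 0.43051892 -0.8287427   0.63800066] [-2.116  0.024 -0.158] 43.473384129577326 323.457231988484 245.26033640912334
t 0.15
joints [-1.367  0.478  0.022  1.556 -0.012  1.109 -0.083]
joint_velocities [ 0.    -0.002  0.001 -0.004 -0.    -0.001 -0.001]
joint_torque [ 3.0000e-03 -5.9693e+01  1.6100e+00 -2.8149e+01  1.3000e-02  7.0000e-03
 -0.0000e+00]
ee_pos [0.207 0.642 0.404]
ee_rot [-3.14  0.    2.83]
wrist_force [ 0.215 -0.503  0.034]
torque [-0.003 -0.015  0.017]
grip_force 0.0
grip_width 0.085
```

View pics/side1.png

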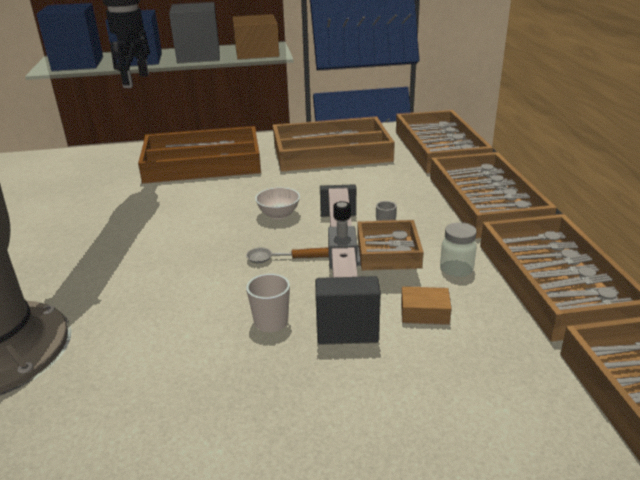

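The side view shows the knob (342,210), the block (348,310) nearest the camera, and the cup (268,300). Nothing tall stands near the knob. Next I'll measure the rail line, holes and knob axis.

```bash
python3 - <<'E'
from h import *
d=np.load('top1.npz');P=d['P'];c=d['c'].astype(int);z=P[...,2]
t=(abs(z-.070)<.005)&(P[...,0]>.5)&(P[...,0]<.7)&(P[...,1]>-.04)&(P[...,1]<.32)&(c.min(-1)>130)
n,l,st,ce=cv2.connectedComponentsWithStats(t.astype(np.uint8));print(st[1:].tolist())
q=P[t][:,:2].astype(np.float32)
vx,vy,x0,y0=cv2.fitLine(q,cv2.DIST_HUBER,0,.001,.001).ravel()
s=np.sign(vy);u=np.array([vx,vy])*s;print('dir',u,'yaw',np.arctan2(-u[0],u[1]),'pt',x0,y0)
nrm=np.array([u[1],-u[0]]);w=(q-[x0,y0])@nrm;print('across',np.percentile(w,[1,50,99]))
k=(z>.128)&(z<.15)&(P[...,0]>.55)&(P[...,0]<.65)&(P[...,1]>.06)&(P[...,1]<.18)
K=P[k];print('knob top',len(K),K.mean(0),K.min(0),K.max(0))
o=np.array([x0,y0]);kk=K.mean(0)[:2]-o;print('knob along/across',kk@u,kk@nrm)
# holes: dark spots on tube
g=c.max(-1);X=(P[...,:2]-o)
al=X@u;ac=X@nrm
hm=(abs(ac)<.012)&(g<110)&(al>-.15)&(al<.17)&(abs(z-.06)<.03)
n,l,st,ce=cv2.connectedComponentsWithStats(hm.astype(np.uint8))
F=240/np.tan(np.radians(57.13513)/2);M=R.from_euler('xyz',env.grab_frame('top')['rotation']).as_matrix();C=np.array([0.46663862,0.05063248,1.05101887])
for i in range(1,n):
    if st[i,4]<8: continue
    r=M@np.array([(ce[i][0]-320.758)/F,(ce[i][1]-241.029)/F,1]);p=C+r*(.07-C[2])/r[2]
    print('hole',ce[i].round(1),st[i,4],p.round(4),'along',((p[:2]-o)@u).round(4),((p[:2]-o)@nrm).round(4), 'rel knob',((p[:2]-o)@u-kk@u).round(4))
# block, side knob
b=(abs(z-.1)<.006)&(P[...,1]<-.03)&(P[...,1]>-.13)&(P[...,0]>.5)&(P[...,0]<.65)
print('block',P[b].mean(0),'along',(P[b].mean(0)[:2]-o)@u-kk@u,(P[b].mean(0)[:2]-o)@nrm)
P=np.load('side1.npz')['P'];z=P[...,2]
k=(z>.112)&(z<.15)&(P[...,0]>.55)&(P[...,0]<.65)&(P[...,1]>.06)&(P[...,1]<.18)
K=P[k];print('side knob',len(K),K.mean(0),K.min(0),K.max(0))
E
```

```text
[[189, 210, 76, 25, 1165], [295, 223, 56, 23, 876]]
dir [0.14143457 0.9899476 ] yaw -0.1419104 pt 0.6052998 0.14485231
across [-0.01860947 -0.00011169  0.01856685]
knob top 184 [0.59998058 0.11887223 0.13922882] [0.58531919 0.10380346 0.1303593 ] [0.61522719 0.1333568  0.14374295]
knob along/across -0.026471231276386082 -0.0015912378378290753
hole [226.  222.3] 24 [0.6185 0.2376 0.07  ] along 0.0936 -0.0 rel knob 0.1201
hole [252.5 225.5] 26 [0.61   0.1784 0.07  ] along 0.0339 -0.0001 rel knob 0.0603
hole [268.8 225.2] 12 [0.61   0.1422 0.07  ] along -0.002 0.0051 rel knob 0.0245
hole [289.3 229.8] 127 [0.5987 0.0962 0.07  ] along -0.0491 0.0003 rel knob -0.0226
hole [305.7 232. ] 24 [0.5929 0.0597 0.07  ] along -0.0861 -0.0003 rel knob -0.0596
block [ 0.57264641 -0.07311291  0.10023844] along -0.1939212315615509 -0.0014973001263990614
side knob 322 [0.60052355 0.11138094 0.12945187] [0.58593955 0.10154714 0.11259311] [0.61728331 0.1322609  0.14083411]
```

```bash
python3 -m crank '[[3.2,-4,0,0.08,0.3],[3.2,-4,0,0.09,0.3],[3.2,-4,0,0,0.3],[3.2,-4,0,0,0.3],[3.2,-4,0,0,0.3],[3.2,-4,0,0,0.3]]' 25
```

```text
t: 0.8
ee_pos: [0.3954, 0.4063, 0.4048]
ee_rot: [3.141, 0.0, 3.0]
wrist_force: [0.5, -0.1, 0.6]
grip_width: 0.0597
grip_force: 0.0
```

Consistent: knob at (0.601, 0.119), next hole +60 mm, direction (0.141, 0.990). I'll move above it, then partly down.

```bash
python3 -m crank '[[2.5,-3.5,0,0,0.3],[2.5,-3.5,0,0,0.3],[2.5,-3.5,0,0,0.3],[2.5,-3.5,0,0,0.3],[2.5,-3.5,0,0,0.3],[2.5,-3.5,0,0,0.3],[2.5,-3.5,0,0,0.3],[2.7,-3.8,0,0,0.3],[0,0,-3,0,0.3],[0,0,-3,0,0.3],[0,0,0,0,0.3],[0,0,0,0,0.3]]' 25
python3 - <<'E'
from h import *
a=grab('side')['color'][120:280,240:440];b=grab('top')['color'][160:300,200:380]
cv2.imwrite('pics/c2.png',np.hstack([cv2.resize(a,(400,320)),cv2.resize(b,(400,320))]))
E
```

```text
t: 2.0
ee_pos: [0.5964, 0.1254, 0.3448]
ee_rot: [-3.141, -0.001, 3.0]
wrist_force: [0.0, -0.2, 1.1]
grip_width: 0.0597
grip_force: 0.0
```

View pics/c2.png

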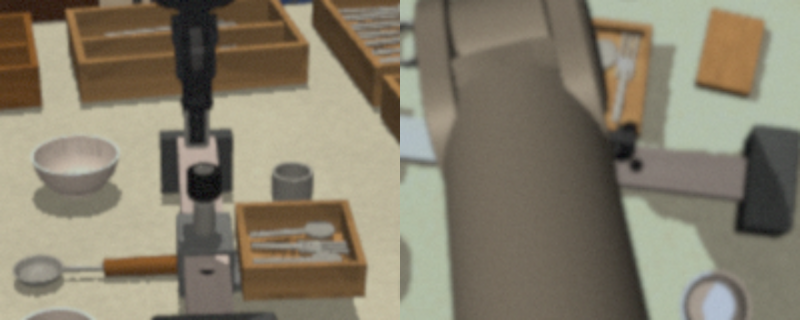

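The gripper is in line above the knob: the side crop shows the fingers at (197,110) over the knob at (205,180). I'll correct the lateral offset and descend.

```bash
python3 -m crank '[[0.5,-0.7,0,0,0.3],[0,0,-2,0,0.3],[0,0,-2,0,0.3],[0,0,-1.4,0,0.3],[0,0,-1.0,0,0.3],[0,0,0,0,0.3]]' 25
python3 - <<'E'
from h import *
a=grab('side')['color'][150:270,280:400]
cv2.imwrite('pics/c3.png',cv2.resize(a,(480,480)))
E
```

```text
t: 2.7
ee_pos: [0.6013, 0.118, 0.2798]
ee_rot: [-3.141, -0.002, 3.0]
wrist_force: [-0.0, -0.1, -0.1]
grip_width: 0.0598
grip_force: 0.0
```

View pics/c3.png

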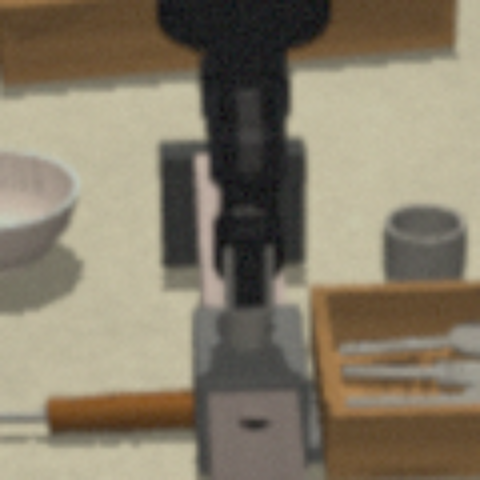

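The near finger at (250,270) covers the knob, centred over the boss at (250,330). Closing gently.

```bash
python3 -m crank '[[0,0,0,0,0.55],[0,0,0,0,0.62],[0,0,0,0,0.7],[0,0,0,0,0.7],[0,0,0,0,0.7],[0,0,0,0,0.7]]' 25
```

```text
t: 3.35
ee_pos: [0.6019, 0.1185, 0.2811]
ee_rot: [3.141, 0.001, 3.0]
wrist_force: [2.0, 1.5, 0.9]
grip_width: 0.0311
grip_force: 25.1
```

```bash
python3 -m crank '[[0,0,0.4,0,0.7],[0,0,0.4,0,0.7],[0,0,0.4,0,0.7],[0,0,0.1,0,0.7],[0,0,0,0,0.7],[0,0,0,0,0.7]]' 25
python3 - <<'E'
from h import *
f=grab('side');cv2.imwrite('pics/c4.png',cv2.resize(f['color'][150:270,280:400],(480,480)))
E
```

```text
t: 3.95
ee_pos: [0.6017, 0.1179, 0.2932]
ee_rot: [-3.141, 0.001, 2.999]
wrist_force: [6.0, 0.2, -9.3]
grip_width: 0.0311
grip_force: 25.6
```

View pics/c4.png

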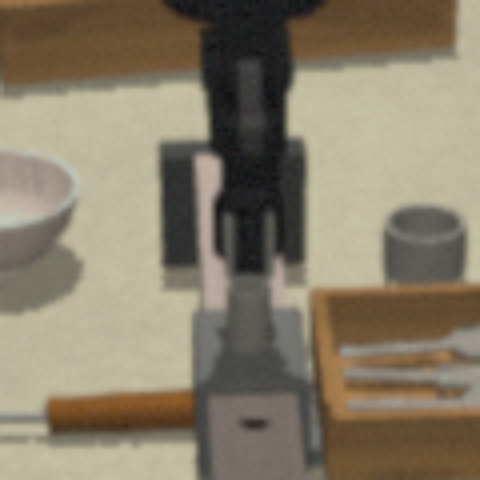

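Force −9.3 N puts the plunger at about 0.0186, so the pin is clear. The crop shows the knob raised above a visible stem at (250,290). Now slide 60 mm along the rail.

```bash
python3 -m crank '[[0.1,0,0.1,0,0.7],[0.05,0.3,0,0,0.7],[0.1,0.6,0,0,0.7],[0.08,0.6,0,0,0.7],[0.08,0.6,0,0,0.7],[0.09,0.6,0,0,0.7],[0.08,0.6,0,0,0.7],[0.08,0.6,0,0,0.7],[0.09,0.6,0,0,0.7],[0.08,0.6,0,0,0.7],[0.08,0.6,0,0,0.7],[0.09,0.6,0,0,0.7],[0.04,0.24,0,0,0.7],[0,0,0,0,0.7],[0,0,0,0,0.7]]' 25
python3 - <<'E'
from h import *
f=grab('side');P=cloud(f);cv2.imwrite('pics/c5.png',cv2.resize(f['color'][150:270,280:400],(480,480)))
np.savez('side5.npz',P=P,c=f['color'])
o=np.array([.6016,.1187]);u=np.array([.14143,.98995]);nn=np.array([u[1],-u[0]])
print('tcp along/across',(env.sense()['ee_pos'][:2]-o)@u,(env.sense()['ee_pos'][:2]-o)@nn)
# section shift: near (-y) edge of sleeve top and tray rim, before/after
for n,Q in(('0',np.load('side1.npz')['P']),('5',P)):
    X=Q[...,:2]-o;al=X@u;ac=X@nn;z=Q[...,2]
    for nm,m in(('sleevefront',(abs(ac)<.024)&(z>.0735)&(z<.079)&(abs(al)<.13)),('tray',(ac>.04)&(ac<.13)&(z>.05)&(z<.075)&(abs(al)<.15))):
        print(n,nm,m.sum(),np.percentile(al[m],[1,3,10]).round(4))
E
```

```text
t: 5.5
ee_pos: [0.6117, 0.1847, 0.2947]
ee_rot: [3.14, -0.0, 3.001]
wrist_force: [0.7, 2.3, -10.5]
grip_width: 0.0311
grip_force: 25.7
tcp along/across 0.06664496549479221 0.000649060439147121
0 sleevefront 354 [-0.0356 -0.0343 -0.031 ]
0 tray 1250 [-0.0617 -0.061  -0.0597]
5 sleevefront 316 [0.0294 0.0302 0.0332]
5 tray 1120 [0.0029 0.0037 0.0053]
```

View pics/c5.png

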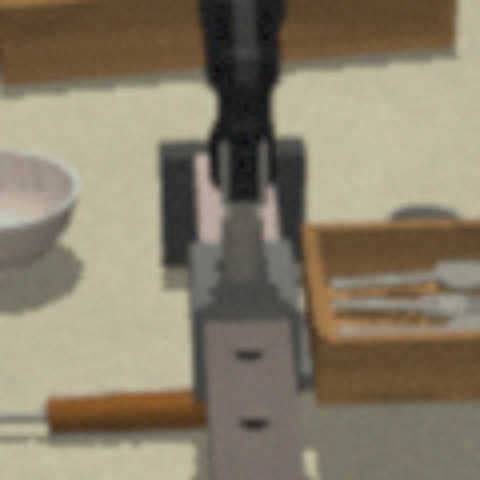

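I overshot: the row sum was 65.4 mm, and the depth shift is 64.7 mm, with tray and sleeve agreeing. The pin is still up, so I'll go back 4.7 mm and check before dropping it.

```bash
python3 -m crank '[[-0.02,-0.16,0,0,0.7],[-0.03,-0.16,0,0,0.7],[-0.02,-0.15,0,0,0.7],[0,0,0,0,0.7],[0,0,0,0,0.7]]' 25
python3 - <<'E'
from h import *
f=grab('side');P=cloud(f)
o=np.array([.6016,.1187]);u=np.array([.14143,.98995]);nn=np.array([u[1],-u[0]])
print('tcp along/across',(env.sense()['ee_pos'][:2]-o)@u,(env.sense()['ee_pos'][:2]-o)@nn)
for n,Q in(('0',np.load('side1.npz')['P']),('6',P)):
    X=Q[...,:2]-o;al=X@u;ac=X@nn;z=Q[...,2]
    for nm,m in(('sleevefront',(abs(ac)<.024)&(z>.0735)&(z<.079)&(abs(al)<.13)),('tray',(ac>.04)&(ac<.13)&(z>.05)&(z<.075)&(abs(al)<.15))):
        print(n,nm,m.sum(),np.percentile(al[m],[1,3,10]).round(4))
E
```

```text
t: 6.05
ee_pos: [0.6109, 0.1786, 0.2945]
ee_rot: [-3.141, -0.001, 3.0]
wrist_force: [-0.7, 0.4, -9.9]
grip_width: 0.0309
grip_force: 25.7
tcp along/across 0.060627698456265144 0.000775373440024298
0 sleevefront 354 [-0.0356 -0.0343 -0.031 ]
0 tray 1250 [-0.0617 -0.061  -0.0597]
6 sleevefront 325 [0.022  0.023  0.0267]
6 tray 1120 [-0.0035 -0.0028 -0.0014]
```

Measured shift is about 58.4 mm; nudge +1 mm, then lower the pin and read the force.

```bash
python3 -m crank '[[0.02,0.13,0,0,0.7],[0,0,0,0,0.7],[0,0,-0.3,0,0.7],[0,0,-0.3,0,0.7],[0,0,-0.3,0,0.7],[0,0,-0.3,0,0.7],[0,0,0,0,0.7],[0,0,0,0,0.7]]' 25
python3 - <<'E'
from h import *
f=grab('side');P=cloud(f)
o=np.array([.6016,.1187]);u=np.array([.14143,.98995]);nn=np.array([u[1],-u[0]])
print('tcp along/across',(env.sense()['ee_pos'][:2]-o)@u,(env.sense()['ee_pos'][:2]-o)@nn)
X=P[...,:2]-o;al=X@u;ac=X@nn;z=P[...,2]
m=(ac>.04)&(ac<.13)&(z>.05)&(z<.075)&(abs(al)<.15)
print(np.percentile(al[m],[1,3,10]).round(4)-[-.0617,-.061,-.0597])
E
```

```text
t: 6.9
ee_pos: [0.6113, 0.1805, 0.2833]
ee_rot: [3.141, -0.0, 3.0]
wrist_force: [-6.1, -1.0, -1.2]
grip_width: 0.0307
grip_force: 26.5
tcp along/across 0.06253655443629617 0.0008525703279131137
[0.0602 0.0604 0.0605]
```

The spring force (−1.2 N at about 8.5 mm height) matches a pin in the hole at section ≈ 0.060. Pushing home.

```bash
python3 -m crank '[[-0.05,-0.05,-0.2,0,0.7],[0,0,-0.2,0,0.7],[0,0,-0.2,0,0.7],[0,0,-0.2,0,0.7],[0,0,-0.1,0,0.7],[0,0,0,0,0.7],[0,0,0,0,0.7]]' 28
```

```text
t: 7.65
ee_pos: [0.6111, 0.1804, 0.2755]
ee_rot: [3.14, 0.001, 3.0]
wrist_force: [-6.7, -0.5, 5.0]
grip_width: 0.0309
grip_force: 28.3
```

```bash
python3 -m crank '[[-0.05,0,-0.1,0,0.7],[0,0,-0.1,0,0.7],[0,0,0,0,0.7],[0,0,0,0,0.7],[0,0,0,0,0.7]]' 28
```

```text
t: 8.15
ee_pos: [0.611, 0.1807, 0.2748]
ee_rot: [3.139, 0.002, 3.0]
wrist_force: [-10.0, -0.4, 12.2]
grip_width: 0.0313
grip_force: 29.0
```

Force jumped to 12 N at z = 0.2748, so the knob is on the boss. I'll relieve the side load a little and verify.

```bash
python3 -m crank '[[-0.1,0,0,0,0.7],[0,0,0,0,0.7],[0,0,0,0,0.7]]' 28
python3 - <<'E'
from h import *
f=grab('side');P=cloud(f);cv2.imwrite('pics/c7.png',cv2.resize(f['color'][120:300,220:460],(800,600)))
o=np.array([.6016,.1187]);u=np.array([.14143,.98995]);nn=np.array([u[1],-u[0]])
X=P[...,:2]-o;al=X@u;ac=X@nn;z=P[...,2]
m=(ac>.04)&(ac<.13)&(z>.05)&(z<.075)&(abs(al)<.15)
print(np.percentile(al[m],[1,3,10]).round(4)-[-.0617,-.061,-.0597])
E
```

```text
t: 8.45
ee_pos: [0.6106, 0.1807, 0.2748]
ee_rot: [3.138, 0.004, 3.0]
wrist_force: [-6.7, -0.1, 9.3]
grip_width: 0.031
grip_force: 28.7
[0.0609 0.061  0.0608]
```

View pics/c7.png

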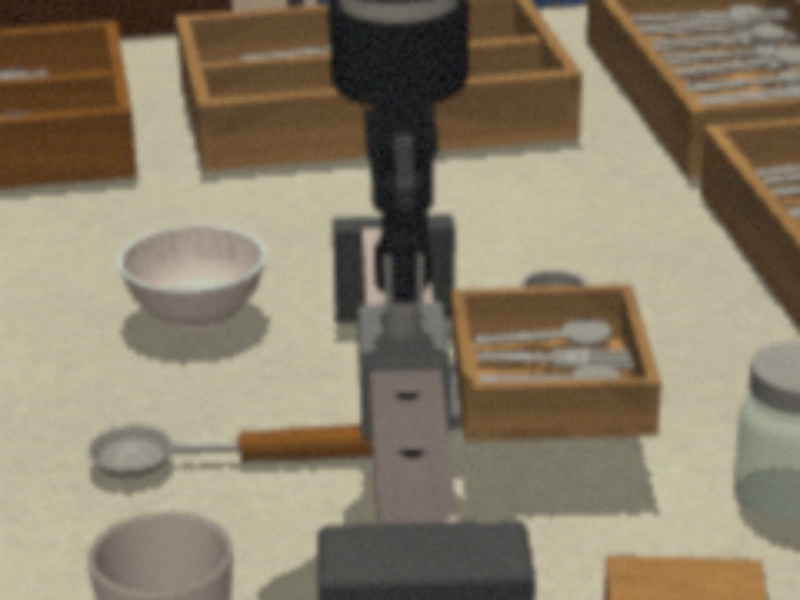

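Section 0.0608, other objects in place, knob low on the boss. One more small press to confirm the hard stop and leave a margin.

```bash
python3 -m crank '[[-0.05,-0.05,-0.1,0,0.7],[0,0,0,0,0.7],[0,0,0,0,0.7],[0,0,0,0,0.7],[0,0,0,0,0.7]]' 30
```

```text
t: 9.0
ee_pos: [0.6105, 0.1805, 0.2748]
ee_rot: [3.137, 0.005, 3.0]
wrist_force: [-6.9, -0.6, 14.8]
grip_width: 0.0312
grip_force: 29.3
```

Hard stop: z is unchanged while the force rose to 14.8 N, so I'm handing in.

```bash
python3 -c "
from bench import env
print(env.job_done())"
```

```text
the job is handed in; nothing more can be done
None
```

The tray section now stands at the next hole out (measured about 60.8 mm along), with the pin in and the knob held down hard on its boss at about 15 N. The slide first overshot by about 5 mm with the pin raised and was brought back before the pin dropped; nothing else in the last side-camera view looked moved.

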